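Fit the spacer sleeve that matches the pin of a stone's display stand

ROBOT

A 6-joint arm with a two-finger parallel gripper is mounted at the origin on a cart in front of the work surface, level with it; the furniture and walls round the work are solid. World frame = base frame: x ahead of the robot, y to its left, z up, the work surface at z = 0. Lengths are in m, angles in degrees, forces in N, time in s.
With the tool pointing down it reaches from about 0.25 to 0.725 m from the base axis. Payload 9.7 kg.
Tool frame: the origin (TCP) lies midway between the tips of the shut fingers; the grasp point (between the pads) lies 19 mm behind it; z points along the fingers, y is the line along which they close (so a half turn about z gives the same grasp; the last joint's range is limited). The gripper opens to 85 mm and grips with 20 to 120 N. Pads are 22 mm wide; open, the fingers measure 114 mm over their backs; the gripper's body (76 mm by 85 mm) begins 54 mm behind the grasp point. The pads swing forward as they close: fully open they stand 13 mm farther back than shut.
Start: joints at [-71.448, 4.979, 10.078, 95.1, 0, 90], TCP at [0.175, -0.521, 0.231] pointing down, gripper open.
Joint ranges: [-179.16, 179.16], [-48.56, 103.87], [-65.8, 70.77], [-126.05, 130.52], [-82.76, 87.17], [-180, 180]. Speed limits (degrees/s): [127.2, 127.2, 147.25, 180, 180, 180].

INTERFACE

Orientations are given as [roll, pitch, yaw] about the fixed x, y, z axes, in that order (R = Rz(yaw) Ry(pitch) Rx(roll)).
In Python, from workcell import bot gives the robot as it stands.
- The arm moves only by the shell command python3 -m crank 'ROWS' [FORCE]. ROWS is JSON, a list of rows, each an object with "gripper": the finger opening in mm, from 0 to 85.4; "travel": the shift along the tool's x, y, z in mm, a list of three; "twist": the turn, a rotation vector about the tool's x, y, z in rad, a list of three. In form: [{"gripper": gripper, "travel": [tx, ty, tz], "twist": [rx, ry, rz]}, ...]. A call has 1 to 12 rows; each row shifts and turns the commanded pose from where the row before left it, along the tool's axes as they then stand; what a row does not reach is not made up. A row lasts 1/8 s, in which the tool goes at most 62.5 mm and 10.7 degrees, less where a joint would pass 70% of its speed; a pose out of reach is approached as far as the arm can. A call is refused whole if a number of a shift passes 62.5 or a number of a turn 0.188, either way. A call with a gripper value outside its range is refused whole. The fingers move at their own pace and stop on an object; FORCE is the grip in N (left out, the last holds). Time passes only in rows, so rows that do not move let the fingers close. It gives the time, the measured TCP pose, the force, the opening and the grip force at its end, in the units of the state.
- bot.get_obs(): the state, without advancing time (a new reading comes with each control period).
- bot.camera(name): name is "side" or "top" or "wrist"; returns the picture (384x512x3 uint8, red, green, blue); there is no depth.
- bot.calibration(name): a dict with "vfov" (degrees; the focal length in pixels is half the picture's height over the tangent of half this angle, whatever the lens; pixels are square), "cx", "cy" (the principal point, pixels), "camera_from_world" (4x4, takes a point from world to camera coordinates). Camera axes: x right, y down, z forward; pixel columns grow to the right and rows downward; lengths in m; the calibration is good to about 2 mm. A picture is of the moment at which its call begins: read the wrist's pose just before it. calibration takes no time and is no camera call; for the wrist camera it gives the pose at the moment of the call.
- bot.job_done(): hands the job in; it is judged then, once.
The state is a dict: "time": time; "q": joint angles; "qd": joint speeds; "joint_efforts": joint torques, N m; "ee_pos": TCP position; "tcp_rot": TCP orientation; "wrist_force": force on the tool from outside, world axes, zero at the start; "torque": the same for the moment, N m; "opening": finger opening in m; "grasp_force": force on a finger pad.
Only numpy, scipy, OpenCV 4.12 (cv2) and the standard library are available. Lean on these libraries where they do the work, as an engineer would, in place of code of your own. Each camera call takes 0.05 s, during which the arm holds its last target. There are 200 camera calls.

TASK

The small wooden display stand has an upright steel pin that needs its spacer. Of the three brass sleeves, pick the one that is just as tall as the pin, lower it over the pin until it stands upright and fully down on the wood, its top level with the pin's tip, and only then let go. Leave the other two sleeves standing where they are.

Things in the scene. Friction and masses are not known exactly. Their poses are not given: they have to be found in the camera images.
- pin_base (a point): point where the steel pin rises from the top face of the wooden stand, on the pin's axis. The stand is a plain brown wooden plinth, 90 x 130 mm and 18 mm high, fixed to the table (so this point is 18 mm above the table). The dark pin is upright in the middle of it, 12 mm in diameter, 60 mm tall above the wood with a slightly rounded tip. z is up along the pin; x runs along the plinth's 90 mm side, y along its 130 mm side
- sleeve_a_mid (a point): centre (on the axis, half-way up) of one of three look-alike brass spacer sleeves: plain open tubes standing upright on the table, all 40 mm in outside diameter with a 28 mm bore right through (wall 6 mm). This one is 40 mm tall, so its centre is 20 mm above its lower end. z runs along the tube; both ends are alike. The sleeves stand in a loose row along world y (left to right), in random order, centres at least 90 mm apart in y. Loose, about 80 g.
- sleeve_b_mid (a point): centre (on the axis, half-way up) of one of three look-alike brass spacer sleeves: plain open tubes standing upright on the table, all 40 mm in outside diameter with a 28 mm bore right through (wall 6 mm). This one is 60 mm tall, so its centre is 30 mm above its lower end. z runs along the tube; both ends are alike. The sleeves stand in a loose row along world y (left to right), in random order, centres at least 90 mm apart in y. Loose, about 120 g.
- sleeve_c_mid (a point): centre (on the axis, half-way up) of one of three look-alike brass spacer sleeves: plain open tubes standing upright on the table, all 40 mm in outside diameter with a 28 mm bore right through (wall 6 mm). This one is 80 mm tall, so its centre is 40 mm above its lower end. z runs along the tube; both ends are alike. The sleeves stand in a loose row along world y (left to right), in random order, centres at least 90 mm apart in y. Loose, about 160 g.
Not all that is in view belongs to the job. What is shaped like the part that bears sleeve_b_mid but blue is not meant.

How it is judged (in metres and radians):
On the way:
1. the 60 mm sleeve is lowered over the pin to within 15 mm of the wood while still held by the fingers (horizontal distance between sleeve_b_mid and pin_base below 0.012 m and angle between the z axis of sleeve_b_mid and the z axis of pin_base, either way round below 0.15 rad and z of sleeve_b_mid in the frame of pin_base below 0.045 m and contact force between the fingers and sleeve_b above 0.5 N), for 0.05 s.
At the end, for the whole second after the job is handed in: The 60 mm sleeve is round the pin (axes within 12 mm), upright within about 8 degrees, fully down on the wood (within 4 mm), released and at rest; the other two sleeves are within 30 mm of where they stood and upright (horizontal distance between sleeve_b_mid and pin_base below 0.012 m and angle between the z axis of sleeve_b_mid and the z axis of pin_base, either way round below 0.15 rad and z of sleeve_b_mid in the frame of pin_base between 0.026 and 0.034 m and linear speed of sleeve_b below 0.02 m/s and distance of each of sleeve_a_mid, sleeve_c_mid from where it was at the start of the episode below 0.03 m); the robot touches nothing.
It fails at once if the 40 mm sleeve is moved more than 30 mm from where it stood or is tipped over (distance of sleeve_a_mid from where it was at the start of the episode above 0.03 m or angle between the z axis of sleeve_a_mid and the z axis of pin_base, either way round above 0.5 rad).
It fails at once if the 80 mm sleeve is moved more than 30 mm from where it stood or is tipped over (distance of sleeve_c_mid from where it was at the start of the episode above 0.03 m or angle between the z axis of sleeve_c_mid and the z axis of pin_base, either way round above 0.5 rad).
It also fails if it takes over 48 s, if anything falls off the work surface, if the arm or the gripper's body presses on something with over 40 N, if the wrist force passes 120 N, or if a joint passes its speed limit or range.

## Working session

There is one attempt and no reset: what is moved stays moved. The work goes in short steps, Python scripts to look and compute and a shell command to move; the robot and the scene stay as the last step left them, time stands still between calls to the robot, and variables do not carry over. Pictures are saved under pics/ and viewed, at most 10 in all, crops included, and the job is handed in when it is done.

```bash
mkdir -p pics; cat > h.py <<'E'
import numpy as np,cv2
from workcell import bot
def grab(n,f=None):
    c=bot.calibration(n); im=bot.camera(n)
    if f: cv2.imwrite('pics/'+f,im[:,:,::-1])
    return im,c
def ray(c,u,v):
    f=192/np.tan(np.radians(c['vfov']/2)); T=np.array(c['camera_from_world']); R=T[:3,:3]
    return -R.T@T[:3,3], R.T@np.array([(u-c['cx'])/f,(v-c['cy'])/f,1])
def plane(c,u,v,z):
    o,d=ray(c,u,v); return o+d*(z-o[2])/d[2]
def proj(c,p):
    f=192/np.tan(np.radians(c['vfov']/2)); q=np.array(c['camera_from_world'])@np.append(p,1)
    return f*q[0]/q[2]+c['cx'],f*q[1]/q[2]+c['cy']
E
python3 - <<'E'
from h import *
print(bot.get_obs())
for n in('top','side'):
    im,c=grab(n,n+'1.png'); print(n,c, ray(c,256,192))
E
```

```text
{'time': 0.0, 'q': array([-7.14475966e+01,  5.01141445e+00,  1.00327185e+01,  9.50974039e+01,
        1.01613627e-04,  8.99982947e+01]), 'qd': array([ 0.01505099, -0.08358576, -0.03909182, -0.01562965,  0.05864754,
        0.03469152]), 'joint_efforts': array([ 2.94137899e-03, -5.20390785e+01,  4.64808333e+01,  1.62711809e-02,
        3.01927366e-05,  1.83520228e-05]), 'ee_pos': array([ 0.17492392, -0.5212062 ,  0.23056449]), 'tcp_rot': array([-1.79923900e+02, -1.03878519e-04,  1.85541085e+01]), 'wrist_force': array([0.45277664, 0.05590791, 0.78522008]), 'torque': array([-0.03583494,  0.03939833,  0.00887477]), 'grasp_force': 0.0, 'opening': 0.08566089241080833}
top {'vfov': 46.58895511466447, 'cx': 254.34711910867148, 'cy': 189.43246797722864, 'camera_from_world': array([[-3.21511139e-03, -9.99789536e-01,  2.02619768e-02,
        -1.16883467e-01],
       [-9.91157755e-01,  4.98269944e-04, -1.32687819e-01,
         5.49616233e-01],
       [ 1.32649797e-01, -2.05094216e-02, -9.90950753e-01,
         1.11191611e+00],
       [ 0.00000000e+00,  0.00000000e+00,  0.00000000e+00,
         1.00000000e+00]])} (array([ 0.39688515, -0.09432797,  1.17714977]), array([ 0.12693118, -0.0242123 , -0.99163962]))
side {'vfov': 42.60368330822013, 'cx': 259.53782328967753, 'cy': 193.2278927598519, 'camera_from_world': array([[-0.96526456, -0.26109729,  0.00961991,  0.48575668],
       [-0.17812107,  0.63067588, -0.75532829,  0.18961041],
       [ 0.19114713, -0.73080513, -0.655276  ,  1.03006058],
       [ 0.        ,  0.        ,  0.        ,  1.        ]])} (array([0.3057642 , 0.7600206 , 0.81351915]), array([ 0.19852648, -0.7305019 , -0.65346159]))
```

View pics/top1.png

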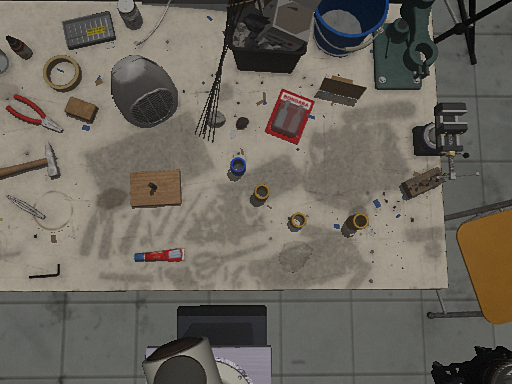

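View pics/side1.png

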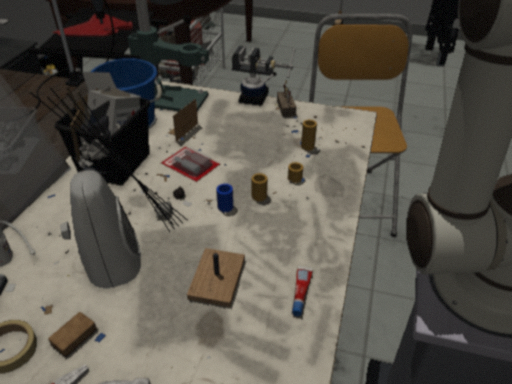

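Top view: candidates for the 60 mm sleeve are brass at (261,192), (298,220) and (359,222), plus a blue look-alike at (238,166). Side view: (309,135) is tall, (295,172) is short, and (259,187) is medium with the blue one next to it. That points to top (261,192). I'll measure it and check in a crop.

```bash
python3 - <<'E'
from h import *
I={};C={}
for n in('top','side'):
    I[n],C[n]=grab(n)
def comps(n,lo,hi,roi):
    h=cv2.cvtColor(I[n],cv2.COLOR_RGB2HSV); m=cv2.inRange(h,lo,hi)
    k=np.zeros_like(m); x0,y0,x1,y1=roi; k[y0:y1,x0:x1]=255; m&=k
    N,l,s,c=cv2.connectedComponentsWithStats(m)
    for i in range(1,N):
        if s[i][4]>25: print(n,'bbox',s[i],'cen',c[i].round(1))
print('brass');comps('top',(15,110,60),(30,255,255),(225,150,400,260));comps('side',(14,110,40),(30,255,255),(200,100,330,215))
print('blue');comps('top',(105,120,40),(130,255,255),(225,150,400,260))
print('wood');comps('top',(5,70,60),(22,200,255),(115,155,195,220))
print('dark');comps('top',(0,0,0),(180,255,60),(125,165,185,212));comps('side',(0,0,0),(180,255,50),(190,245,245,310))
# predicted rows for candidate heights of each sleeve, using top-view base guess
t=cv2.resize(I['top'][150:250,220:380],None,fx=4.5,fy=4.5,interpolation=cv2.INTER_CUBIC)
p=cv2.resize(I['top'][160:216,120:192],None,fx=4,fy=4,interpolation=cv2.INTER_CUBIC)
cv2.imwrite('pics/crop1.png',t[:,:,::-1]); cv2.imwrite('pics/crop2.png',p[:,:,::-1])
s=cv2.resize(I['side'][110:220,200:340],None,fx=4.5,fy=4.5,interpolation=cv2.INTER_CUBIC);cv2.imwrite('pics/crop3.png',s[:,:,::-1])
E
```

```text
brass
top bbox [254 184  16  15  99] cen [261.4 191.1]
top bbox [291 212  16  16  94] cen [298.1 219.8]
top bbox [353 213  16  16 109] cen [360.3 220.7]
side bbox [302 120  15  31 358] cen [308.4 134.3]
side bbox [289 163  14  19 231] cen [295.1 171.8]
side bbox [252 174  15  27 365] cen [258.8 186.7]
blue
top bbox [230 157  16  15  86] cen [237.6 164.4]
wood
top bbox [ 130  170   51   36 1648] cen [155.  187.5]
dark
top bbox [148 183   9  13  62] cen [152.1 187.9]
top bbox [132 204  48   5  64] cen [155.2 205.3]
side bbox [214 254   9  25  99] cen [216.4 265.7]
side bbox [190 297  42  10 137] cen [210.6 301.8]
```

View pics/crop1.png

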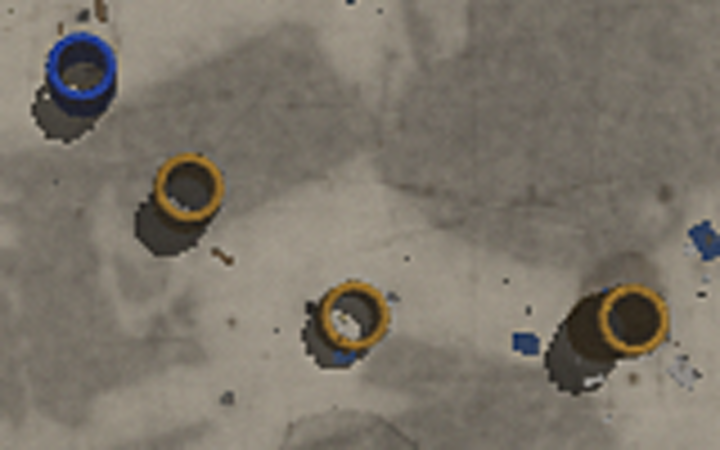

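View pics/crop2.png

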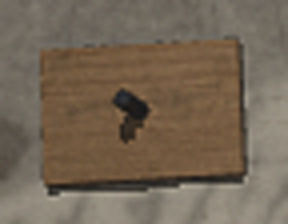

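The crop shows the chosen sleeve's rim at about (261.6,191.3), clear of the blue one at (237.6,164.4). The crops put the pin base near (155,187). The next step is positions and a height check.

```bash
python3 - <<'E'
from h import *
c=bot.calibration('top');s=bot.calibration('side')
for nm,u,v,box in(('mid',261.5,191.2,(252,174,15,27)),('short',298.5,219.7,(289,163,14,19)),('tall',360.5,220.8,(302,120,15,31))):
    for h in(.04,.06,.08):
        p=plane(c,u,v,h); 
        P=[proj(s,[p[0]+.02*np.cos(a),p[1]+.02*np.sin(a),z]) for a in np.linspace(0,6.28,40) for z in(0,h)]
        P=np.array(P); print(nm,h,p.round(4),'pred',P.min(0).round(1),P.max(0).round(1),'obs',box[0],box[1],box[0]+box[2],box[1]+box[3])
print('blue',plane(c,238,164.6,.06))
im=bot.camera('top');hh=cv2.cvtColor(im,cv2.COLOR_RGB2HSV);m=cv2.inRange(hh,(5,70,60),(22,200,255));k=np.zeros_like(m);k[155:220,115:195]=255;m&=k
m=cv2.morphologyEx(m,cv2.MORPH_OPEN,np.ones((3,3)))
r=cv2.minAreaRect(np.argwhere(m)[:,::-1].astype(np.float32));print(r)
b=cv2.boxPoints(r);print(np.array([plane(c,*q,.018) for q in b]).round(4));print('pin',plane(c,*r[0],.018), plane(c,150.5,185,.078))
o=bot.get_obs();print(o['ee_pos'],bot.calibration('wrist'))
E
```

```text
mid 0.04 [ 0.5445 -0.1363  0.04  ] pred [249.8 178.5] [266.1 201.2] obs 252 174 267 201
mid 0.06 [ 0.5419 -0.1355  0.06  ] pred [250.7 172.5] [267.2 201.6] obs 252 174 267 201
mid 0.08 [ 0.5393 -0.1348  0.08  ] pred [251.7 166.4] [268.4 202. ] obs 252 174 267 201
short 0.04 [ 0.471  -0.2305  0.04  ] pred [286.8 161.3] [303.1 183. ] obs 289 163 303 182
short 0.06 [ 0.4697 -0.2281  0.06  ] pred [287.1 155.7] [304.  183.6] obs 289 163 303 182
short 0.08 [ 0.4684 -0.2257  0.08  ] pred [287.4 149.9] [304.8 184.3] obs 289 163 303 182
tall 0.04 [ 0.4679 -0.3896  0.04  ] pred [300.2 128.6] [315.4 148.4] obs 302 120 317 151
tall 0.06 [ 0.4667 -0.3844  0.06  ] pred [300.2 123.7] [316.1 149.5] obs 302 120 317 151
tall 0.08 [ 0.4654 -0.3792  0.08  ] pred [300.3 118.6] [316.8 150.7] obs 302 120 317 151
blue [ 0.61021432 -0.0760403   0.06      ]
((154.80308532714844, 187.4553985595703), (33.94765090942383, 50.25584030151367), 86.8201675415039)
[[0.5986 0.2108 0.018 ]
 [0.6061 0.0798 0.018 ]
 [0.5165 0.0732 0.018 ]
 [0.5094 0.2029 0.018 ]]
pin [0.55739264 0.14179957 0.018     ] [0.55523328 0.14035887 0.078     ]
[ 0.17496653 -0.52131931  0.23095866] {'vfov': 69.81928863842892, 'cx': 260.7199930279745, 'cy': 188.45113571584756, 'camera_from_world': array([[ 3.17825742e-01, -9.48148801e-01, -8.05501457e-04,
        -5.50352776e-01],
       [-9.06403670e-01, -3.04081588e-01,  2.93200913e-01,
        -3.84566136e-02],
       [-2.78243032e-01, -9.24566882e-02, -9.56050509e-01,
         3.80160447e-01],
       [ 0.00000000e+00,  0.00000000e+00,  0.00000000e+00,
         1.00000000e+00]])}
```

Heights check out: mid = 60 mm at (0.542,-0.136). The pin is at about (0.556,0.141). I'll grasp with the closing line at -45°, perpendicular to both neighbours.

```bash
python3 -m crank '[{"gripper":85,"travel":[52.3,-27.7,0],"twist":[0,0,0]},{"gripper":85,"travel":[52.3,-27.7,0],"twist":[0,0,0]},{"gripper":85,"travel":[52.3,-27.7,0],"twist":[0,0,0]},{"gripper":85,"travel":[52.3,-27.7,0],"twist":[0,0,0]},{"gripper":85,"travel":[52.3,-27.7,0],"twist":[0,0,0]},{"gripper":85,"travel":[52.3,-27.7,0],"twist":[0,0,0]},{"gripper":85,"travel":[52.3,-27.7,0],"twist":[0,0,0]},{"gripper":85,"travel":[52.3,-27.7,0],"twist":[0,0,0]},{"gripper":85,"travel":[52.3,-27.7,0],"twist":[0,0,0]},{"gripper":85,"travel":[0,0,0],"twist":[0,0,-0.154]},{"gripper":85,"travel":[0,0,0],"twist":[0,0,-0.154]},{"gripper":85,"travel":[0,0,0],"twist":[0,0,-0.154]}]' 40
cat > w.py <<'E'
from h import *
import sys
def look(f,h):
    im,c=grab('wrist',f); m=cv2.inRange(cv2.cvtColor(im,cv2.COLOR_RGB2HSV),(15,110,60),(30,255,255))
    N,l,s,ce=cv2.connectedComponentsWithStats(m)
    for i in range(1,N):
        if s[i][4]>150: print(s[i],plane(c,s[i][0]+s[i][2]/2,s[i][1]+s[i][3]/2,h).round(4))
    o=bot.get_obs();print(o['time'],o['ee_pos'],o['tcp_rot'],o['wrist_force'])
    print('pred px of b rim',proj(c,[.542,-.1355,.06]))
if __name__=='__main__': look(sys.argv[1],float(sys.argv[2]))
E
python3 w.py w1.png .06
```

```text
time: 1.75
ee_pos: [0.542, -0.135, 0.231]
tcp_rot: [-180.0, 0.0, 45.3]
wrist_force: [-0.7, -0.5, -0.2]
opening: 0.0849
grasp_force: 0.0
[245 155  32  31 252] [ 0.5423 -0.1356  0.06  ]
[260 239  26  25 201] [ 0.4783 -0.2224  0.06  ]
[331 294  20  43 243] [ 0.476  -0.3612  0.06  ]
[417 369  31  15 250] [ 0.5023 -0.545   0.06  ]
1.8 [ 0.54196934 -0.13513202  0.23109218] [-1.79983947e+02  1.15457260e-02  4.57438023e+01] [ 0.54039834 -0.44550777 -0.54281186]
pred px of b rim (np.float64(260.7223643487427), np.float64(170.62353222316315))
```

View pics/w1.png

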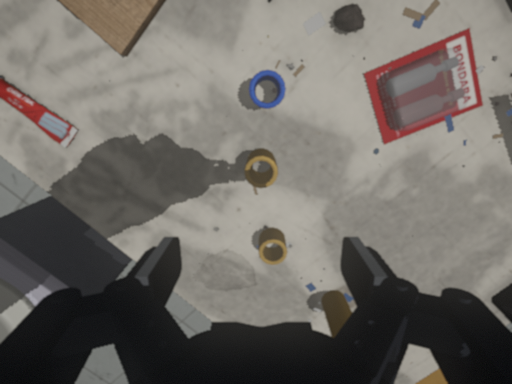

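The wrist view shows brass target at (261,170), exactly as predicted, with blue at (267,90) and the short sleeve at (272,250), both clear of the finger line. Next I descend and grip.

```bash
python3 -m crank '[{"gripper":85,"travel":[0,0,50],"twist":[0,0,0]},{"gripper":85,"travel":[0,0,50],"twist":[0,0,0]},{"gripper":85,"travel":[0,0,50],"twist":[0,0,0]},{"gripper":85,"travel":[0,0,35],"twist":[0,0,0]},{"gripper":85,"travel":[0,0,23],"twist":[0,0,0]},{"gripper":85,"travel":[0,0,0],"twist":[0,0,0]},{"gripper":30,"travel":[0,0,0],"twist":[0,0,0]},{"gripper":30,"travel":[0,0,0],"twist":[0,0,0]},{"gripper":30,"travel":[0,0,0],"twist":[0,0,0]},{"gripper":30,"travel":[0,0,0],"twist":[0,0,0]},{"gripper":30,"travel":[0,0,0],"twist":[0,0,0]},{"gripper":30,"travel":[0,0,0],"twist":[0,0,0]}]' 40
```

```text
time: 3.3
ee_pos: [0.5426, -0.1355, 0.0246]
tcp_rot: [179.9, -0.1, 45.0]
wrist_force: [-1.5, -0.7, 6.3]
opening: 0.0391
grasp_force: 40.9
```

```bash
python3 -m crank '[{"gripper":30,"travel":[0,0,-30],"twist":[0,0,0]},{"gripper":30,"travel":[0,0,-45],"twist":[0,0,0]},{"gripper":30,"travel":[0,0,-45],"twist":[0,0,0]},{"gripper":30,"travel":[34.2,-31,0],"twist":[0,0,0]},{"gripper":30,"travel":[34.2,-31,0],"twist":[0,0,0]},{"gripper":30,"travel":[34.2,-31,0],"twist":[0,0,0]},{"gripper":30,"travel":[34.2,-31,0],"twist":[0,0,0]},{"gripper":30,"travel":[34.2,-31,0],"twist":[0,0,0]},{"gripper":30,"travel":[34.1,-31,0],"twist":[0,0,0]},{"gripper":30,"travel":[0,0,0],"twist":[0,0,0]},{"gripper":30,"travel":[0,0,0],"twist":[0,0,0]}]'
python3 - <<'E'
from h import *
im,c=grab('side'); P=bot.get_obs()['ee_pos'];print(P)
for n,p in(('pinbase',[.556,.141,.018]),('pintip',[.556,.141,.078]),('sleeve bottom',[P[0],P[1],P[2]-.0235])): print(n,np.array(proj(c,p))-[150,150])
cv2.imwrite('pics/s2.png',cv2.resize(im[150:340,150:350],None,fx=3,fy=3,interpolation=cv2.INTER_CUBIC)[:,:,::-1])
E
python3 w.py w2.png .1
```

```text
time: 4.68
ee_pos: [0.5552, 0.1411, 0.1432]
tcp_rot: [-180.0, 0.0, 45.0]
wrist_force: [-0.3, 0.0, -1.6]
opening: 0.0386
grasp_force: 40.9
[0.55523269 0.14064126 0.14324249]
pinbase [ 67.32429055 123.20113507]
pintip [ 65.9238637  103.68186859]
sleeve bottom [65.31716034 89.10223535]
[ 219  198   85  115 7311] [0.53   0.1139 0.1   ]
4.775 [0.55529373 0.1403665  0.14331331] [1.79993124e+02 1.38124824e-02 4.49639336e+01] [ 0.21115893  0.30577427 -2.07415379]
pred px of b rim (np.float64(431.79372181616293), np.float64(372.90417664633264))
```

View pics/s2.png

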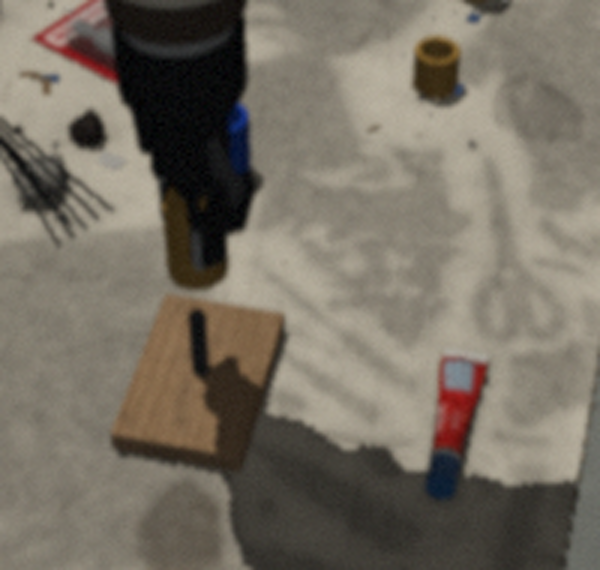

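View pics/w2.png

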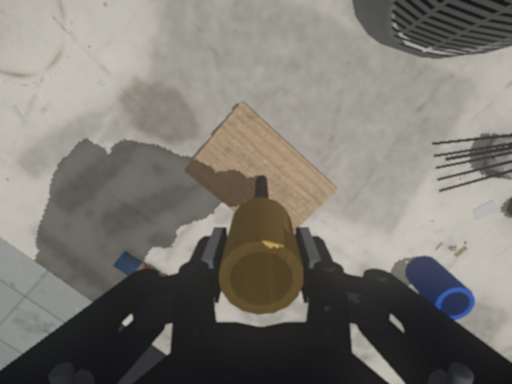

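The side view shows the pin tip at crop (198,313) and the base at (202,372), both within a pixel of prediction, and the sleeve hangs upright straight above. The wrist view agrees. I'll lower it 100 mm.

```bash
python3 -m crank '[{"gripper":30,"travel":[0,0,20],"twist":[0,0,0]},{"gripper":30,"travel":[0,0,20],"twist":[0,0,0]},{"gripper":30,"travel":[0,0,20],"twist":[0,0,0]},{"gripper":30,"travel":[0,0,20],"twist":[0,0,0]},{"gripper":30,"travel":[0,0,12],"twist":[0,0,0]},{"gripper":30,"travel":[0,0,4],"twist":[0,0,0]},{"gripper":30,"travel":[0,0,3],"twist":[0,0,0]},{"gripper":30,"travel":[0,0,1],"twist":[0,0,0]},{"gripper":30,"travel":[0,0,0],"twist":[0,0,0]},{"gripper":30,"travel":[0,0,0],"twist":[0,0,0]}]'
```

```text
time: 6.02
ee_pos: [0.5555, 0.1413, 0.0436]
tcp_rot: [180.0, -0.0, 45.0]
wrist_force: [1.0, 0.0, -0.5]
opening: 0.0387
grasp_force: 40.9
```

```bash
python3 -m crank '[{"gripper":30,"travel":[0,0,1],"twist":[0,0,0]},{"gripper":30,"travel":[0,0,0.5],"twist":[0,0,0]},{"gripper":30,"travel":[0,0,0],"twist":[0,0,0]},{"gripper":30,"travel":[0,0,0],"twist":[0,0,0]}]'
```

```text
time: 6.52
ee_pos: [0.5555, 0.1413, 0.0426]
tcp_rot: [180.0, -0.0, 45.0]
wrist_force: [-2.1, -1.6, 4.7]
opening: 0.0386
grasp_force: 41.7
```

Contact with the wood: the wrist force is up at +4.7 N and z is as expected. I'll release, then retreat straight up.

```bash
python3 -m crank '[{"gripper":85,"travel":[0,0,0],"twist":[0,0,0]},{"gripper":85,"travel":[0,0,0],"twist":[0,0,0]},{"gripper":85,"travel":[0,0,0],"twist":[0,0,0]},{"gripper":85,"travel":[0,0,0],"twist":[0,0,0]},{"gripper":85,"travel":[0,0,0],"twist":[0,0,0]},{"gripper":85,"travel":[0,0,-20],"twist":[0,0,0]},{"gripper":85,"travel":[0,0,-40],"twist":[0,0,0]},{"gripper":85,"travel":[0,0,-50],"twist":[0,0,0]},{"gripper":85,"travel":[0,0,-50],"twist":[0,0,0]},{"gripper":85,"travel":[0,0,0],"twist":[0,0,0]},{"gripper":85,"travel":[0,0,0],"twist":[0,0,0]}]'
python3 w.py w3.png .078; python3 - <<'E'
from h import *
im,c=grab('side')
w=cv2.imread('pics/w3.png')
s=cv2.resize(im[100:340,150:350],(400,480),interpolation=cv2.INTER_CUBIC)[:,:,::-1]
cv2.imwrite('pics/f.png',np.hstack([s,cv2.resize(w[70:310,160:360],(400,480))]))
E
```

```text
time: 7.9
ee_pos: [0.5553, 0.1412, 0.2011]
tcp_rot: [-180.0, 0.0, 45.0]
wrist_force: [-0.5, -1.0, -1.2]
opening: 0.0849
grasp_force: 0.0
[243 155  37  42 610] [0.56   0.1443 0.078 ]
7.95 [0.55492969 0.14114811 0.20044227] [-1.79947468e+02  8.68795364e-02  4.50223137e+01] [-0.66414449  0.6994532  -0.53652936]
pred px of b rim (np.float64(405.267495831436), np.float64(331.1864997567809))
```

View pics/f.png

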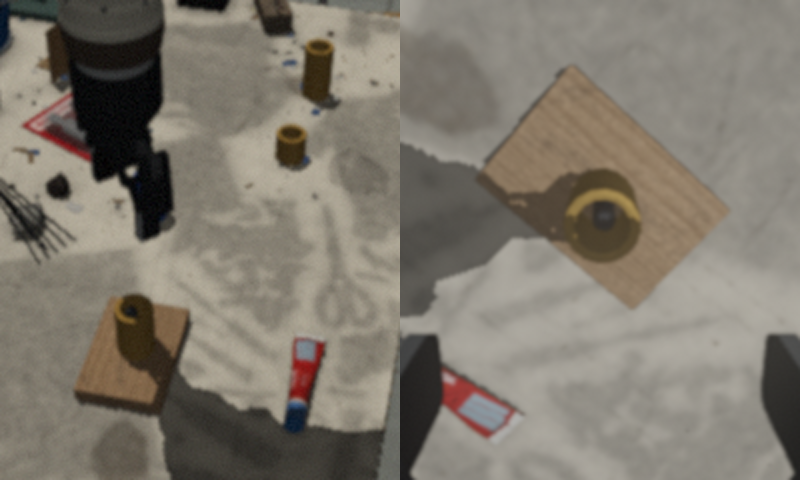

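The sleeve stands upright on the wood with the pin centred in its bore and its tip level (right panel, around (604,215)). The other two sleeves are where they were.

```bash
python3 -c "
from workcell import bot
print(bot.job_done())"
```

```text
the job is handed in; nothing more can be done
None
```

The 60 mm sleeve was lowered over the pin and released only after it touched the wood; the last pictures show it upright with the pin centred in its bore and the other two sleeves still standing, and the job is handed in, though no verdict came back.

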